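# Get the pin tin out from behind the bench tools

### The arm

A 6-joint arm with a two-finger parallel gripper is mounted at the origin on the work surface. World frame = base frame: x ahead of the robot, y to its left, z up, the work surface at z = 0. Lengths are in mm, angles in rad, forces in N, time in s.
With the tool pointing down it reaches from about 300 to 775 mm from the base axis. Payload 14.6 kg.
Tool frame: the origin (TCP) lies midway between the tips of the shut fingers; the grasp point (between the pads) lies 19 mm behind it; x points along the fingers, y is the direction in which the jaws open and shut, and the axes are right-handed (so a half turn about x gives the same grasp; the last joint's range is limited). The gripper opens to 94 mm and grips with 3 to 60 N. Pads are 16 mm wide; open, the fingers measure 119 mm over their backs; the gripper's body (75 mm by 177 mm) begins 78 mm behind the grasp point.
Start: joints at [1.219, 0.3, 1.521, -0, 1.321, -0.067], TCP at [154.528, 527.835, 179.546] pointing down, gripper open.
Joint ranges: [-3.03, 3.03], [-0.79, 2.21], [0.23, 2.52], [-1.04, 4.18], [0, 3.07], [-2.55, 2.55]. Speed limits (rad/s): [2.22, 2.22, 2.57, 3.14, 3.14, 3.14].

### API

Orientations are given as [roll, pitch, yaw] about the fixed x, y, z axes, in that order (R = Rz(yaw) Ry(pitch) Rx(roll)).
In Python, from cell import * gives the robot as it stands.
- The arm moves only by the tool servo_tool, never from a script. Its arguments are lists of equal length, an entry for each row: "dp": the shift along the world's x, y, z in mm, a list of three; "angular": the turn, a rotation vector about the world's x, y, z in degrees, a list of three; "jaw": the gripper's target within -1 to 1 (shut at 1, half-way at 0, fully open at -1). In form: {"dp": [[dx, dy, dz], ...], "angular": [[ax, ay, az], ...], "jaw": [jaw, ...]}. A call has 1 to 10 rows; each row shifts and turns the commanded pose from where the row before left it; what a row does not reach is not made up. A row lasts 1/8 s, in which the tool goes at most 62.5 mm and 10.7 degrees, less where a joint would pass 70% of its speed; a pose out of reach is approached as far as the arm can. A call is refused whole if a number of a shift passes 62.5 or a number of a turn 10.7, either way. A call with a gripper value outside its range is refused whole. The fingers move at their own pace and stop on an object; "newtons" is the grip in N (left out, the last holds). Time passes only in rows, so rows that do not move let the fingers close. It gives the time, the measured TCP pose, the force and the opening at its end, in the units of the state.
- read_state(): the state, without advancing time (a new reading comes with each control period).
- camera(name): name is "scene" or "top" or "wrist"; returns a dict with "frame" (480x640x3 uint8, red, green, blue), "K" (3x3 intrinsics, pixels), "extrinsics" (4x4, takes a point from camera to world coordinates); the wrist camera has in their place "T_tool_cam" (4x4, takes a point from camera to tool coordinates, whose origin is the TCP and whose axes are the tool frame's). Camera axes: x right, y up, looking along -z (the intrinsics and any distortion apply to the point x, -y, -z); pixel columns grow to the right and rows downward; lengths in mm; the calibration is good to about 2 mm. A picture is of the moment at which its call begins: read the wrist's pose just before it. There is no depth.
- sign_off(): hands the job in, once; it reports no verdict.
The state is a dict: "clock": time; "joints": joint angles; "qd": joint speeds; "effort": joint torques, N m; "eef_pos": TCP position; "eef_rot": TCP orientation; "wrist_force": force on the tool from outside, world axes, zero at the start; "moment": the same for the moment, N m; "finger_gap": finger opening in mm.
Only numpy, scipy, OpenCV 4.12 (cv2) and the standard library are available. Lean on these libraries where they do the work, as an engineer would, in place of code of your own. Each camera call takes 0.05 s, during which the arm holds its last target. There are 200 camera calls.

### The job

The tin of pins on the tool board is hemmed in by three standing tools: first set all three aside, standing wholly on the cork mat, then lift out the tin and set it on the round dark mark of the bench pin. Leave the tools on the mat until the tin is there, then put each one back upright on the same spot of the board where it stood at the start. Keep the tools and the tin upright throughout, and do not disturb the wax block, the pliers or the brush.

Things in the scene. Friction and masses are not known exactly. Their poses are not given: they have to be found in the camera images.
- rack: Tool board: fixed flat light-wood board left or right of the centre line, 140 mm (its x) by 190 mm (its y), 12 mm thick, no rim, with four round dark inlaid spots 60 mm wide. Origin: centre of its underside. Spots in its frame (x, y): (30, 0) mm, where the tin starts; (-32, 0), (20, 62), (20, -62) mm, where the tools start (shuffled, within a few mm).
- mat: Side area: fixed flat cork mat, 160 mm (its x) by 220 mm (its y), 4 mm thick, empty at the start, on the other side of the centre line from the board. Origin: centre of its underside.
- pin: Bench pin: fixed flat light-wood plate 120 mm (its x, from 45 mm before to 75 mm past the origin) by 100 mm (its y), 16 mm thick, with a slot 28 mm wide and 45 mm deep in its far (+x) edge and one round dark mark of 60 mm diameter, on which the tin belongs. It lies between the board and the mat. Origin: on the underside, right below the centre of the dark mark.
- stick: Ring stick: slim upright turned-wood cone, 102 mm tall, round foot 46 mm in diameter and 14 mm high, stem tapering from 31 mm diameter (18 mm up) to 25 mm (98 mm up), three thin dark lines round it. About 0.12 kg. Origin: centre of its underside; z up its axis.
- flask: Casting flask: upright plain steel cylinder, 46 mm diameter, 78 mm tall, with dark dots round its wall and a white plaster top. About 0.35 kg. Origin: centre of its underside; z up its axis.
- burblock: Bur block: upright square light-wood block, 44 x 44 mm and 68 mm tall, with nine thin steel burs standing out of its top (to 86 mm in all). About 0.11 kg. Origin: centre of its underside; x and y square to its sides, z up.
- tin: Tin of pins: low round aluminium tin, 52 mm diameter (54 mm over its bead, 8 to 11 mm up), 21 mm tall, full of steel pins. About 0.07 kg. Origin: centre of its underside; z up. It stands on the board, about 60 mm between centres from each of the tools.
- wax: Bystander, loose: rough blue wax block, 45 x 60 x 15 mm, lying on the table beyond the bench pin. Origin: centre of its underside.
- pliers: Bystander, loose: small pliers with black handles, about 150 mm long and 12 mm high, lying at the far left edge of the work, jaws away from the robot. Origin: on the underside at the pivot; jaws along its x.
- brush: Bystander, loose: small bench brush, 160 mm long, lying at the far right edge of the work, pointing away from the robot. Origin: on its underside; handle along its x.
There are look-alikes about, which are no part of the job. Leave any red look-alike of the burblock alone.

How it is judged (in metres and radians):
On the way, in this order (a step that is already met when the one before it is completed fails the run):
1. all three tools stand upright on the cork mat, let go (x of stick in the frame of mat between -0.07 and 0.07 m and y of stick in the frame of mat between -0.1 and 0.1 m and z of stick in the frame of mat between -0.001 and 0.009 m and angle between each of stick, flask, burblock's own z axis and vertical below 0.12 rad and linear speed of each of stick, flask, burblock below 0.03 m/s and contact force between the fingers and stick below 0.2 N and x of flask in the frame of mat between -0.07 and 0.07 m and y of flask in the frame of mat between -0.1 and 0.1 m and z of flask in the frame of mat between -0.001 and 0.009 m and contact force between the fingers and flask below 0.2 N and x of burblock in the frame of mat between -0.07 and 0.07 m and y of burblock in the frame of mat between -0.1 and 0.1 m and z of burblock in the frame of mat between -0.001 and 0.009 m and contact force between the fingers and burblock below 0.2 N), for 0.2 s.
2. the tin stands on the dark mark of the bench pin, let go, with the three tools still on the mat (all of step 1 and horizontal distance between tin and pin below 0.014 m and z of tin in the frame of pin between 0.012 and 0.021 m and angle between tin's own z axis and vertical below 0.12 rad and linear speed of tin below 0.03 m/s and contact force between the fingers and tin below 0.2 N), for 0.2 s.
At the end, for the whole second after the job is handed in: The tin stands upright on the bench pin, within 14 mm of the centre of the dark mark; each tool stands upright on the board within 14 mm of where it began; all let go and at rest. While set aside, each tool's centre was at least 10 mm inside the mat's edge (horizontal distance between tin and pin below 0.014 m and z of tin in the frame of pin between 0.012 and 0.021 m and angle between each of tin, stick, flask, burblock's own z axis and vertical below 0.12 rad and linear speed of each of tin, stick, flask, burblock below 0.03 m/s and contact force between the fingers and tin below 0.2 N and distance of each of stick, flask, burblock from where it was at the start of the episode below 0.014 m and contact force between the fingers and stick below 0.2 N and contact force between the fingers and flask below 0.2 N and contact force between the fingers and burblock below 0.2 N); the robot touches nothing.
It fails at once if the wax was moved more than 20 mm (distance of wax from where it was at the start of the episode above 0.02 m).
It fails at once if the pliers was moved more than 20 mm (distance of pliers from where it was at the start of the episode above 0.02 m).
It fails at once if the brush was moved more than 20 mm (distance of brush from where it was at the start of the episode above 0.02 m).
It fails at once if a tool or the tin was tipped by more than 35 degrees (angle between any of stick, flask, burblock, tin's own z axis and vertical above 0.61 rad).
It also fails if it takes over 144 s, if anything falls off the work surface, if the arm or the gripper's body presses on something with over 40 N, if the wrist force passes 120 N, or if a joint passes its speed limit or range.

## Working session

There is one attempt and no reset: what is moved stays moved. The work goes in short steps, Python scripts to look and compute and a tool call to move; the robot and the scene stay as the last step left them, time stands still between calls to the robot, and variables do not carry over. Pictures are saved under pics/ and viewed, about 12 in all and at most 16, crops included, and the job is handed in when it is done.

Besides the shell and the picture viewer there is one more tool, called as a command line: name --argument value ..., lists and objects as JSON in quotes. servo_tool: Moves the arm, as the interface text tells. Its arguments: {"type":"object","properties":{"dp":{"type":"array"},"angular":{"type":"array"},"jaw":{"type":"array"},"newtons":{"type":"number"}},"required":["dp","angular","jaw"]}

```bash
mkdir -p pics; cat > h.py <<'E'
from cell import *
import numpy as np, cv2
def snap(n,f):
    s=read_state(); c=camera(n); cv2.imwrite('pics/'+f,c['frame'][:,:,::-1]); return s,c
def px2w(c,u,v,z,T=None):
    K=np.array(c['K']); E=np.array(c['extrinsics']) if T is None else T
    x=np.linalg.solve(K,[u,v,1]); d=E[:3,:3]@np.array([x[0],-x[1],-1]); o=E[:3,3]
    return o+d*(z-o[2])/d[2]
def w2px(c,p):
    E=np.array(c['extrinsics']); q=E[:3,:3].T@(np.array(p,float)-E[:3,3]); r=np.array(c['K'])@[q[0],-q[1],-q[2]]; return r[:2]/r[2]
E
python3 - <<'E'
from h import *
import pickle
for n in('top','scene'):
    s,c=snap(n,n+'0.png'); pickle.dump(c,open(n+'0.pkl','wb')); print({k:v for k,v in c.items() if k!='frame'})
print(s)
E
```

```text
{'K': array([[611.16674596,   0.        , 308.54753489],
       [  0.        , 611.16674596, 228.03872353],
       [  0.        ,   0.        ,   1.        ]]), 'extrinsics': array([[-2.64085209e-02,  9.94730084e-01, -9.90689110e-02,
         3.90323716e+02],
       [-9.99581536e-01, -2.74469435e-02, -9.13334555e-03,
        -7.52976873e+00],
       [-1.18043524e-02,  9.87862561e-02,  9.95038659e-01,
         1.48784998e+03],
       [ 0.00000000e+00,  0.00000000e+00,  0.00000000e+00,
         1.00000000e+00]])}
{'K': array([[595.69936532,   0.        , 328.04585081],
       [  0.        , 595.69936532, 241.66428523],
       [  0.        ,   0.        ,   1.        ]]), 'extrinsics': array([[-5.02229008e-02, -6.39428620e-01,  7.67208381e-01,
         1.58393017e+03],
       [ 9.98728425e-01, -2.87845285e-02,  4.13882174e-02,
         7.30505703e+01],
       [-4.38107916e-03,  7.68311454e-01,  6.40061181e-01,
         9.03965308e+02],
       [ 0.00000000e+00,  0.00000000e+00,  0.00000000e+00,
         1.00000000e+00]])}
{'clock': 0.05, 'joints': array([ 1.21936123e+00,  3.00466107e-01,  1.52154386e+00, -5.85132051e-06,
        1.32069619e+00, -6.66071367e-02]), 'qd': array([ 1.53718018e-04, -5.43628891e-04, -1.25419830e-03, -2.82653546e-05,
       -2.28228146e-03,  2.17328573e-04]), 'effort': array([ 2.31537808e-03, -5.33210635e+01, -3.53709197e+01,  7.10953726e-02,
        2.35514663e-02, -6.45140994e-05]), 'eef_pos': array([154.45900824, 527.57905809, 179.0048279 ]), 'eef_rot': array([-1.6323136 ,  1.5696828 , -1.91714011]), 'wrist_force': array([-0.15791758, -0.27478352,  0.40067724]), 'moment': array([ 0.02270162, -0.0300104 ,  0.01103311]), 'finger_gap': 93.98087684871552}
```

View pics/top0.png

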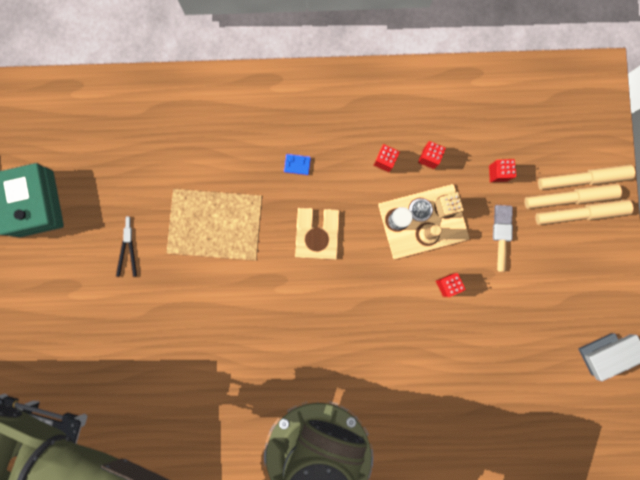

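View pics/scene0.png

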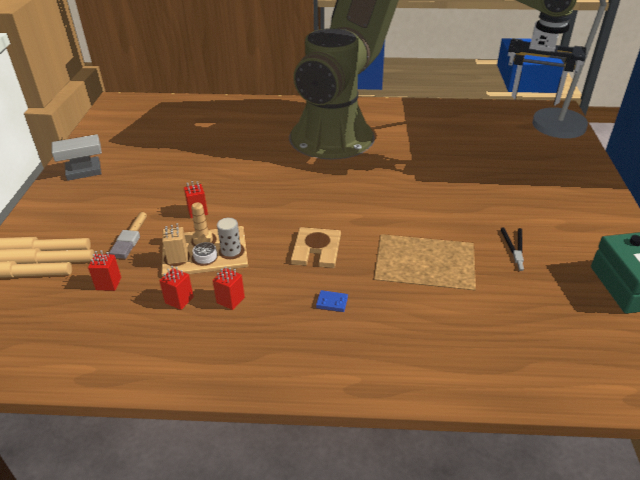

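Top view: board at (423,222). The flask is at (400,217), the tin at (420,209), the light bur block at (450,204) and the stick at (430,233). The mat is at (214,225) and the pin mark at (317,239). Four red look-alikes stand at (387,157), (432,154), (503,170) and (451,285); the light-wood one on the board is the one I want. Next is the close crop.

```bash
python3 - <<'E'
from h import *
import pickle
a=cv2.imread('pics/top0.png'); b=cv2.imread('pics/scene0.png')
A=cv2.resize(a[175:265,370:475],None,fx=5,fy=5,interpolation=cv2.INTER_CUBIC)
cv2.imwrite('pics/c1.png',A)
c=pickle.load(open('top0.pkl','rb'))
for n,u,v,z in [('b1',378,203,12),('b2',456,185,12),('b3',468,236,12),('b4',390,258,12),('m1',173,190,4),('m2',262,194,4),('m3',257,260,4),('m4',167,254,4),('mark',317,239,16),('tin',420,209,21),('flask',400,217,78),('bur',450,204,86),('stick',433,230,102),('red',387,157,80),('red2',432,154,80),('red4',451,285,80),('red3',503,170,80),('brush',503,240,10)]: print(n,px2w(c,u,v,z).round())
E
```

```text
b1 [ 594. -165.   12.]
b2 [ 633. -356.   12.]
b3 [ 507. -379.   12.]
b4 [ 459. -188.   12.]
m1 [641. 337.   4.]
m2 [625. 118.   4.]
m3 [464. 133.   4.]
m4 [484. 353.   4.]
mark [510. -14.  16.]
tin [ 575. -264.   21.]
flask [ 551. -207.   78.]
bur [ 577. -322.   86.]
stick [ 516. -277.  102.]
red [ 692. -182.   80.]
red2 [ 696. -288.   80.]
red4 [ 391. -317.   80.]
red3 [ 654. -451.   80.]
brush [ 495. -463.   10.]
```

View pics/c1.png

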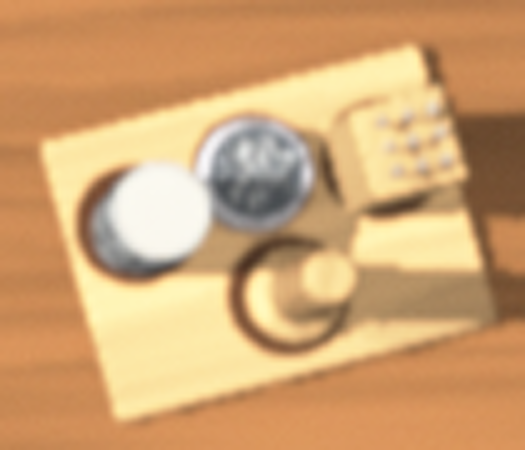

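```bash
cat >> h.py <<'E'
from scipy.spatial.transform import Rotation as Ro
def toolR(s): return Ro.from_euler('xyz',s['eef_rot']).as_matrix()
E
python3 - <<'E'
from h import *
import pickle
c=pickle.load(open('top0.pkl','rb'))
def fit(px,loc,z):
    W=np.array([px2w(c,u,v,z)[:2] for u,v in px]); loc=np.array(loc,float)
    a=loc-loc.mean(0); b=W-W.mean(0)
    th=np.arctan2((a[:,0]*b[:,1]-a[:,1]*b[:,0]).sum(),(a*b).sum())
    R=np.array([[np.cos(th),-np.sin(th)],[np.sin(th),np.cos(th)]]); t=W.mean(0)-R@loc.mean(0)
    print('yaw',np.degrees(th).round(1),'t',t.round(1),'res',(W-loc@R.T-t).round(0).tolist()); return R,t
k=lambda u,v:(370+u/5,175+v/5)
R,t=fit([k(40,142),k(418,45),k(495,318),k(118,420)],[(70,95),(70,-95),(-70,-95),(-70,95)],12)
for p in [(30,0),(-32,0),(20,62),(20,-62)]: print('spot',p,(R@p+t).round(1))
fit([(173,190),(262,194),(257,260),(167,254)],[(80,110),(80,-110),(-80,-110),(-80,110)],4)
for n,q,z in [('tin',k(254,172),21+12),('flask',k(160,212),90),('stick',k(328,275),114),('burc',k(412,140),98),('bur1',k(455,180),80),('bur2',k(437,90),80),('bur3',k(352,115),80)]: print(n,px2w(c,*q,z).round(1))
s=read_state(); print(toolR(s).round(3)); print(camera('wrist')['T_tool_cam'].round(2))
E
```

```text
yaw 13.2 t [ 546.4 -273.1] res [[-0.0, 0.0], [-1.0, -1.0], [1.0, 1.0], [0.0, -0.0]]
spot (30, 0) [ 575.6 -266.3]
spot (-32, 0) [ 515.3 -280.4]
spot (20, 62) [ 551.8 -208.2]
spot (20, -62) [ 580.  -328.9]
yaw -5.0 t [553.5 235.3] res [[-2.0, -1.0], [2.0, -1.0], [-1.0, 1.0], [1.0, 1.0]]
tin [ 572.6 -264.    33. ]
flask [ 548.1 -210.1   90. ]
stick [ 514.8 -280.9  114. ]
burc [ 577.2 -325.4   98. ]
bur1 [ 560.4 -348.4   80. ]
bur2 [ 602.7 -342.2   80. ]
bur3 [ 592.1 -302.3   80. ]
[[-0.     0.281  0.96 ]
 [-0.001  0.96  -0.281]
 [-1.    -0.001 -0.   ]]
[[  -0.      0.29   -0.96 -203.45]
 [   1.      0.      0.      0.8 ]
 [   0.     -0.96   -0.29  -84.78]
 [   0.      0.      0.      1.  ]]
```

servo_tool --dp '[[19.7,-37,2.5],[19.7,-37,2.5],[19.7,-37,2.5],[19.7,-37,2.5],[19.7,-37,2.5],[19.7,-37,2.5],[19.7,-37,2.5],[19.7,-37,2.5],[19.7,-37,2.5],[19.7,-37,2.5]]' --angular '[[0,0,-3],[0,0,-3],[0,0,-3],[0,0,-3],[0,0,-3],[0,0,-3],[0,0,-3],[0,0,-3],[0,0,-3],[0,0,-3]]' --jaw '[-1,-1,-1,-1,-1,-1,-1,-1,-1,-1]'

```text
clock: 1.4
eef_pos: [351.9, 156.5, 204.7]
eef_rot: [1.222, 1.571, 0.412]
wrist_force: [-0.4, 0.2, 0.1]
finger_gap: 94.3
```

servo_tool --dp '[[19.7,-37,2.5],[19.7,-37,2.5],[19.7,-37,2.5],[19.7,-37,2.5],[19.7,-37,2.5],[19.7,-37,2.5],[19.7,-37,2.5],[19.7,-37,2.5],[19.7,-37,2.5],[19.7,-37,2.5]]' --angular '[[0,0,-3],[0,0,-3],[0,0,-3],[0,0,-3],[0,0,-3],[0,0,-3],[0,0,-3],[0,0,-3],[0,0,-3],[0,0,-3]]' --jaw '[-0.35,-0.35,-0.35,-0.35,-0.35,-0.35,-0.35,-0.35,-0.35,-0.35]'

```text
clock: 2.65
eef_pos: [548.9, -213.4, 229.4]
eef_rot: [-2.325, 1.57, 2.624]
wrist_force: [0.3, 0.8, -0.4]
finger_gap: 63.4
```

```bash
python3 - <<'E'
from h import *
import pickle
s,c=snap('wrist','w1.png'); 
T=np.eye(4);T[:3,:3]=toolR(s);T[:3,3]=s['eef_pos'];T=T@np.array(c['T_tool_cam']); pickle.dump((s,c,T),open('w1.pkl','wb'))
print(s['eef_pos'].round(1),toolR(s).round(3),s['joints'].round(2),s['finger_gap'],s['clock'])
E
```

```text
[ 548.9 -213.4  229.4] [[-0.     0.972  0.235]
 [ 0.     0.235 -0.972]
 [-1.    -0.    -0.   ]] [-0.43  0.36  1.33  0.    1.45 -0.67] 63.4447092853505 2.65
```

View pics/w1.png

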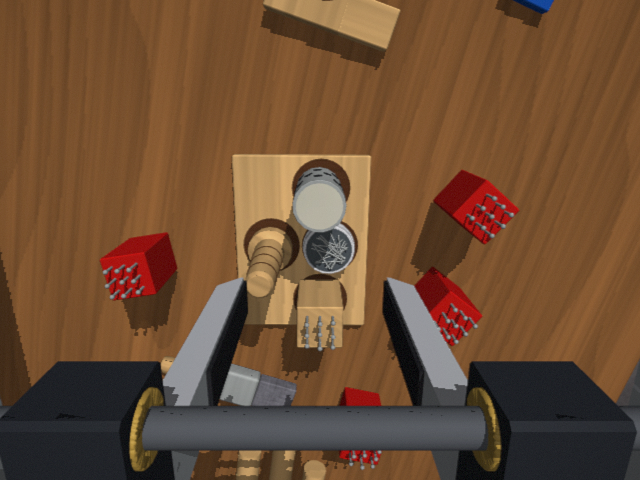

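```bash
python3 - <<'E'
from h import *
import pickle
s,c,T=pickle.load(open('w1.pkl','rb'))
for n,u,v,z in [('tin',329,247,33),('flask',319,205,90),('stick',259,284,114),('burs',320,331,98),('b1',299,309,80),('b2',341,308,80),('b3',297,347,80),('b4',342,346,80),('bd1',233,155,12),('bd2',370,155,12),('bd3',364,325,12)]: print(n,px2w(c,u,v,z,T).round(1))
E
```

```text
tin [ 575.2 -258.3   33. ]
flask [ 551.4 -205.9   90. ]
stick [ 517.5 -277.2  114. ]
burs [ 579.3 -316.7   98. ]
b1 [ 557.5 -308.9   80. ]
b2 [ 595.3 -298.8   80. ]
b3 [ 564.6 -348.7   80. ]
b4 [ 606.4 -337.5   80. ]
bd1 [ 461.2 -193.7   12. ]
bd2 [ 593.7 -161.8   12. ]
bd3 [ 638.5 -345.6   12. ]
```

servo_tool --dp '[[1,5.4,-25],[0,0,-35],[0,0,-40],[0,0,-40],[0,0,-30],[0,0,-17],[0,0,-10],[0,0,0]]' --angular '[[0,0,0],[0,0,0],[0,0,0],[0,0,0],[0,0,0],[0,0,0],[0,0,0],[0,0,0]]' --jaw '[-0.35,-0.35,-0.35,-0.35,-0.35,-0.35,-0.35,-0.35]'

```text
clock: 3.7
eef_pos: [549.6, -206.8, 32.7]
eef_rot: [2.087, 1.571, 0.755]
wrist_force: [0.2, 0.4, 0.3]
finger_gap: 63.3
```

servo_tool --dp '[[0,0,0],[0,0,0],[0,0,0],[0,0,0],[0,0,0],[0,0,0]]' --angular '[[0,0,0],[0,0,0],[0,0,0],[0,0,0],[0,0,0],[0,0,0]]' --jaw '[0,0.1,0.2,0.3,0.3,0.3]' --newtons 25

```text
clock: 4.45
eef_pos: [550.1, -206.9, 33.3]
eef_rot: [0.955, 1.569, -0.377]
wrist_force: [1.8, -0.9, 5.8]
finger_gap: 45.8
```

servo_tool --dp '[[0,0,8],[0,0,22],[0,5,25],[0,15,5],[1,30,0],[1,40,0],[1,45,0],[1,45,0],[1,45,0],[1,45,0]]' --angular '[[0,0,0],[0,0,0],[0,0,0],[0,0,0],[0,0,0],[0,0,0],[0,0,0],[0,0,0],[0,0,0],[0,0,0]]' --jaw '[0.3,0.3,0.3,0.3,0.3,0.3,0.3,0.3,0.3,0.3]'

```text
clock: 5.7
eef_pos: [554.4, 65.3, 91.5]
eef_rot: [-1.769, 1.569, -3.101]
wrist_force: [0.8, -0.5, -3.3]
finger_gap: 45.7
```

servo_tool --dp '[[1,45,0],[1,45,0],[1,45,0],[1,40,0],[0,30,0],[0,20,0],[0,12,0],[0,0,-10],[0,0,-20],[0,0,0]]' --angular '[[0,0,0],[0,0,0],[0,0,0],[0,0,0],[0,0,0],[0,0,0],[0,0,0],[0,0,0],[0,0,0],[0,0,0]]' --jaw '[0.3,0.3,0.3,0.3,0.3,0.3,0.3,0.3,0.3,0.3]'

```text
clock: 6.95
eef_pos: [558.5, 298.9, 59.9]
eef_rot: [-1.36, 1.567, -2.693]
wrist_force: [0.1, -0.4, -3.9]
finger_gap: 45.5
```

servo_tool --dp '[[0,0,-15],[0,0,-12],[0,0,-6],[0,0,-2],[0,0,0],[0,0,0]]' --angular '[[0,0,0],[0,0,0],[0,0,0],[0,0,0],[0,0,0],[0,0,0]]' --jaw '[0.3,0.3,0.3,0.3,0.3,0.3]'

```text
clock: 7.7
eef_pos: [559.7, 300.4, 28.0]
eef_rot: [1.77, 1.57, 0.438]
wrist_force: [-0.4, 0.0, -4.7]
finger_gap: 45.5
```

servo_tool --dp '[[0,0,-1.5],[0,0,-1],[0,0,0],[0,0,0]]' --angular '[[0,0,0],[0,0,0],[0,0,0],[0,0,0]]' --jaw '[0.3,0.3,0.3,0.3]'

```text
clock: 8.2
eef_pos: [559.6, 300.3, 25.4]
eef_rot: [1.833, 1.57, 0.501]
wrist_force: [-0.9, 0.2, 1.3]
finger_gap: 45.9
```

servo_tool --dp '[[0,0,0],[0,0,0],[0,0,0],[0,0,10],[0,0,30],[0,0,40],[0,-15,35],[-3,-35,10],[-3.5,-45,0],[-3.5,-48,0]]' --angular '[[0,0,0],[0,0,0],[0,0,0],[0,0,0],[0,0,0],[0,0,0],[0,0,0],[0,0,0],[0,0,0],[0,0,0]]' --jaw '[-0.1,-0.35,-0.35,-0.35,-0.35,-0.35,-0.35,-0.35,-0.35,-0.35]'

```text
clock: 9.45
eef_pos: [549.4, 156.1, 151.0]
eef_rot: [1.532, 1.57, 0.201]
wrist_force: [1.2, 0.6, -0.3]
finger_gap: 63.5
```

servo_tool --dp '[[-3.5,-48,0],[-3.5,-48,0],[-3.5,-48,0],[-3.5,-48,0],[-3.5,-48,0],[-3.5,-48,0],[-3.5,-48,0],[-3.5,-48,0],[-3.5,-32,0],[-3,-20,0]]' --angular '[[0,0,0],[0,0,0],[0,0,0],[0,0,0],[0,0,0],[0,0,0],[0,0,0],[0,0,0],[0,0,0],[0,0,0]]' --jaw '[-0.06,-0.06,-0.06,-0.06,-0.06,-0.06,-0.06,-0.06,-0.06,-0.06]'

```text
clock: 10.7
eef_pos: [514.8, -280.2, 150.6]
eef_rot: [0.809, 1.57, -0.524]
wrist_force: [0.7, 1.2, -0.2]
finger_gap: 49.9
```

servo_tool --dp '[[1,1,-15],[0,0,-30],[0,0,-35],[0,0,-20],[0,0,-6],[0,0,0],[0,0,0],[0,0,0],[0,0,0],[0,0,0]]' --angular '[[0,0,0],[0,0,0],[0,0,0],[0,0,0],[0,0,0],[0,0,0],[0,0,0],[0,0,0],[0,0,0],[0,0,0]]' --jaw '[-0.06,-0.06,-0.06,-0.06,-0.06,0.1,0.25,0.4,0.6,0.6]' --newtons 15

```text
clock: 11.95
eef_pos: [516.2, -278.0, 44.6]
eef_rot: [0.743, 1.57, -0.589]
wrist_force: [-2.3, 1.5, 5.8]
finger_gap: 27.2
```

servo_tool --dp '[[0,0,0],[0,0,0]]' --angular '[[0,0,0],[0,0,0]]' --jaw '[0.6,0.6]'

```text
clock: 12.2
eef_pos: [516.2, -277.9, 44.6]
eef_rot: [0.722, 1.57, -0.61]
wrist_force: [-1.1, -0.1, 5.8]
finger_gap: 27.2
```

servo_tool --dp '[[0,0,8],[0,0,22],[0,5,25],[1,15,5],[3,30,0],[4,40,0],[4,45,0],[4,45,0],[4,45,0],[4,45,0]]' --angular '[[0,0,0],[0,0,0],[0,0,0],[0,0,0],[0,0,0],[0,0,0],[0,0,0],[0,0,0],[0,0,0],[0,0,0]]' --jaw '[0.6,0.6,0.6,0.6,0.6,0.6,0.6,0.6,0.6,0.6]'

```text
clock: 13.45
eef_pos: [539.3, -5.6, 103.2]
eef_rot: [-1.955, 1.57, 2.997]
wrist_force: [1.3, -1.1, -1.4]
finger_gap: 26.7
```

servo_tool --dp '[[4,45,0],[4,45,0],[3,45,0],[2,40,0],[0,32,0],[0,22,0],[0,14,0],[0,0,-15],[0,0,-20],[0,0,0]]' --angular '[[0,0,0],[0,0,0],[0,0,0],[0,0,0],[0,0,0],[0,0,0],[0,0,0],[0,0,0],[0,0,0],[0,0,0]]' --jaw '[0.6,0.6,0.6,0.6,0.6,0.6,0.6,0.6,0.6,0.6]'

```text
clock: 14.7
eef_pos: [552.1, 233.9, 66.9]
eef_rot: [-1.446, 1.567, -2.779]
wrist_force: [1.3, 0.0, -2.0]
finger_gap: 26.6
```

servo_tool --dp '[[0,0,-15],[0,0,-10],[0,0,-4],[0,0,-2],[0,0,0],[0,0,0]]' --angular '[[0,0,0],[0,0,0],[0,0,0],[0,0,0],[0,0,0],[0,0,0]]' --jaw '[0.6,0.6,0.6,0.6,0.6,0.6]'

```text
clock: 15.45
eef_pos: [553.2, 235.3, 38.4]
eef_rot: [1.756, 1.57, 0.424]
wrist_force: [0.5, -0.0, -1.5]
finger_gap: 27.0
```

servo_tool --dp '[[0,0,-1.5],[0,0,-0.5],[0,0,0],[0,0,0]]' --angular '[[0,0,0],[0,0,0],[0,0,0],[0,0,0]]' --jaw '[0.6,0.6,0.6,0.6]'

```text
clock: 15.95
eef_pos: [553.2, 235.4, 36.6]
eef_rot: [1.769, 1.57, 0.437]
wrist_force: [-1.6, 0.1, 5.3]
finger_gap: 26.6
```

servo_tool --dp '[[0,0,0],[0,0,0],[0,0,0],[0,0,10],[0,0,30],[0,0,40],[0,-15,30],[2,-35,4],[2,-45,0],[2,-48,0]]' --angular '[[0,0,0],[0,0,0],[0,0,0],[0,0,0],[0,0,0],[0,0,0],[0,0,0],[0,0,0],[0,0,0],[0,0,0]]' --jaw '[0.2,-0.06,-0.06,-0.06,-0.06,-0.06,-0.06,-0.35,-0.35,-0.35]'

```text
clock: 17.2
eef_pos: [559.0, 91.1, 150.9]
eef_rot: [1.402, 1.57, 0.071]
wrist_force: [0.7, -0.4, 0.7]
finger_gap: 63.3
```

servo_tool --dp '[[2,-48,0],[2,-48,0],[2,-48,0],[2,-48,0],[2,-48,0],[2,-48,0],[2,-48,0],[2,-40,0],[2,-25,0],[0,0,0]]' --angular '[[0,0,0],[0,0,0],[0,0,0],[0,0,0],[0,0,0],[0,0,0],[0,0,0],[0,0,0],[0,0,0],[0,0,0]]' --jaw '[-0.35,-0.35,-0.35,-0.35,-0.35,-0.35,-0.35,-0.35,-0.35,-0.35]'

```text
clock: 18.45
eef_pos: [576.7, -310.1, 150.2]
eef_rot: [0.275, 1.571, -1.059]
wrist_force: [0.4, 0.4, -1.0]
finger_gap: 63.4
```

```bash
python3 - <<'E'
from h import *
import pickle
s,c=snap('wrist','w2.png'); snap('top','t2.png')
T=np.eye(4);T[:3,:3]=toolR(s);T[:3,3]=s['eef_pos'];T=T@np.array(c['T_tool_cam']); pickle.dump((s,c,T),open('w2.pkl','wb'))
print(s['eef_pos'].round(1),s['finger_gap'],s['clock'])
E
```

```text
[ 576.7 -310.1  150.2] 63.44938960984085 18.45
```

View pics/w2.png

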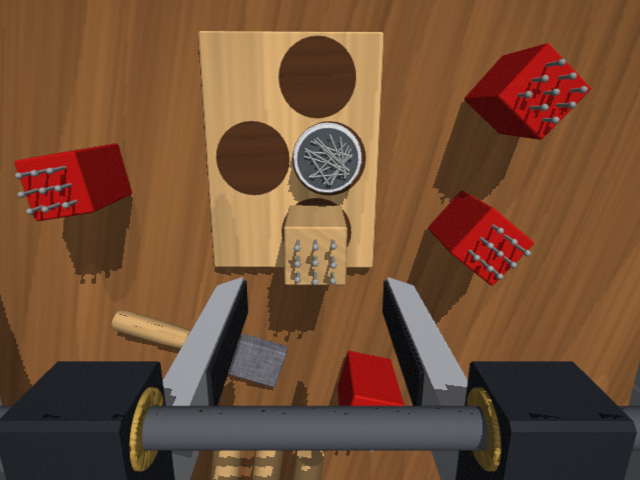

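View pics/t2.png

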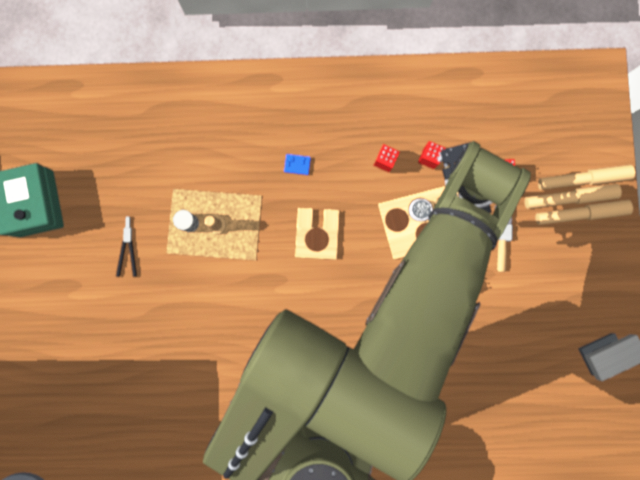

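Flask and stick stand on the mat, at (185,220) and (211,222) in the top view. In the wrist view the bur block's top face spans (285–347, 228–285) and the tin is at (328,158).

```bash
python3 - <<'E'
from h import *
import pickle
s,c,T=pickle.load(open('w2.pkl','rb'))
b=np.array([px2w(c,u,v,80,T) for u,v in [(285,228),(347,228),(345,285),(285,285)]]); print(b.round(1),b.mean(0).round(1))
for n,u,v,z in [('tin',328,158,33),('spotflask',317,77,12),('spotstick',252,158,12)]: print(n,px2w(c,u,v,z,T).round(1))
E
```

```text
[[ 556.  -308.3   80. ]
 [ 597.1 -298.5   80. ]
 [ 606.5 -339.5   80. ]
 [ 565.1 -349.5   80. ]] [ 581.2 -324.    80. ]
tin [ 575.8 -260.6   33. ]
spotflask [ 553.9 -205.1   12. ]
spotstick [ 517.2 -277.2   12. ]
```

servo_tool --dp '[[4,-14,-5],[0,0,-25],[0,0,-35],[0,0,-30],[0,0,-16],[0,0,-6],[0,0,0],[0,0,0],[0,0,0],[0,0,0]]' --angular '[[0,0,0],[0,0,0],[0,0,0],[0,0,0],[0,0,0],[0,0,0],[0,0,0],[0,0,0],[0,0,0],[0,0,0]]' --jaw '[-0.35,-0.35,-0.35,-0.35,-0.35,-0.35,-0.1,0.1,0.3,0.3]'

```text
clock: 19.8
eef_pos: [581.4, -323.0, 34.1]
eef_rot: [0.74, 1.569, -0.592]
wrist_force: [-1.4, -0.5, 6.6]
finger_gap: 44.1
```

servo_tool --dp '[[0,0,0],[0,0,0]]' --angular '[[0,0,0],[0,0,0]]' --jaw '[0.3,0.3]'

```text
clock: 20.05
eef_pos: [581.4, -323.1, 34.1]
eef_rot: [0.75, 1.569, -0.582]
wrist_force: [-1.1, -1.0, 6.3]
finger_gap: 43.8
```

servo_tool --dp '[[0,0,8],[0,0,25],[0,5,30],[-1,15,5],[-3,30,0],[-4,40,0],[-4,45,0],[-4,45,0],[-4,45,0],[-4,45,0]]' --angular '[[0,0,0],[0,0,0],[0,0,0],[0,0,0],[0,0,0],[0,0,0],[0,0,0],[0,0,0],[0,0,0],[0,0,0]]' --jaw '[0.3,0.3,0.3,0.3,0.3,0.3,0.3,0.3,0.3,0.3]'

```text
clock: 21.3
eef_pos: [555.9, -50.6, 100.0]
eef_rot: [-2.043, 1.569, 2.908]
wrist_force: [1.1, 0.4, -0.1]
finger_gap: 43.9
```

servo_tool --dp '[[-4,45,0],[-4,45,0],[-1.5,45,0],[0,38,0],[0,28,0],[0,16,0],[0,6,0],[0,0,-20],[0,0,-25],[0,0,0]]' --angular '[[0,0,0],[0,0,0],[0,0,0],[0,0,0],[0,0,0],[0,0,0],[0,0,0],[0,0,0],[0,0,0],[0,0,0]]' --jaw '[0.3,0.3,0.3,0.3,0.3,0.3,0.3,0.3,0.3,0.3]'

```text
clock: 22.55
eef_pos: [546.5, 169.3, 54.5]
eef_rot: [-1.552, 1.567, -2.885]
wrist_force: [-0.4, -0.1, -0.8]
finger_gap: 44.2
```

servo_tool --dp '[[0,0,-15],[0,0,-9],[0,0,-4],[0,0,-1.5],[0,0,0],[0,0,0]]' --angular '[[0,0,0],[0,0,0],[0,0,0],[0,0,0],[0,0,0],[0,0,0]]' --jaw '[0.3,0.3,0.3,0.3,0.3,0.3]'

```text
clock: 23.3
eef_pos: [547.7, 170.3, 26.9]
eef_rot: [1.57, 1.57, 0.238]
wrist_force: [-0.6, -0.6, -1.7]
finger_gap: 43.9
```

servo_tool --dp '[[0,0,-1.3],[0,0,0],[0,0,0],[0,0,0],[0,0,10],[0,0,30],[0,0,40],[0,-15,35],[2,-35,10],[2,-48,0]]' --angular '[[0,0,0],[0,0,0],[0,0,0],[0,0,0],[0,0,0],[0,0,0],[0,0,0],[0,0,0],[0,0,0],[0,0,0]]' --jaw '[0.3,0,-0.35,-0.35,-0.35,-0.35,-0.35,-0.57,-0.57,-0.57]'

```text
clock: 24.55
eef_pos: [552.0, 71.8, 152.1]
eef_rot: [1.404, 1.568, 0.074]
wrist_force: [0.4, -0.2, -0.9]
finger_gap: 73.6
```

servo_tool --dp '[[4,-48,0],[4,-48,0],[4,-48,0],[4,-48,0],[4,-45,-10],[3,-35,-20],[1,-22,-20],[0,-13,0],[0,0,0],[0,0,0]]' --angular '[[0,0,0],[0,0,0],[0,0,0],[0,0,0],[0,0,0],[0,0,0],[0,0,0],[0,0,0],[0,0,0],[0,0,0]]' --jaw '[-0.57,-0.57,-0.57,-0.57,-0.57,-0.57,-0.57,-0.57,-0.57,-0.57]'

```text
clock: 25.8
eef_pos: [576.0, -234.1, 101.4]
eef_rot: [0.967, 1.569, -0.364]
wrist_force: [-0.4, -0.6, -0.1]
finger_gap: 73.9
```

```bash
python3 - <<'E'
from h import *
import pickle
s,c=snap('wrist','w3.png'); snap('scene','s3.png')
T=np.eye(4);T[:3,:3]=toolR(s);T[:3,3]=s['eef_pos'];T=T@np.array(c['T_tool_cam']); pickle.dump((s,c,T),open('w3.pkl','wb'))
print(s['eef_pos'].round(1),s['finger_gap'],s['clock'])
E
```

```text
[ 576.  -234.1  101.4] 73.87091020417012 25.8
```

View pics/w3.png

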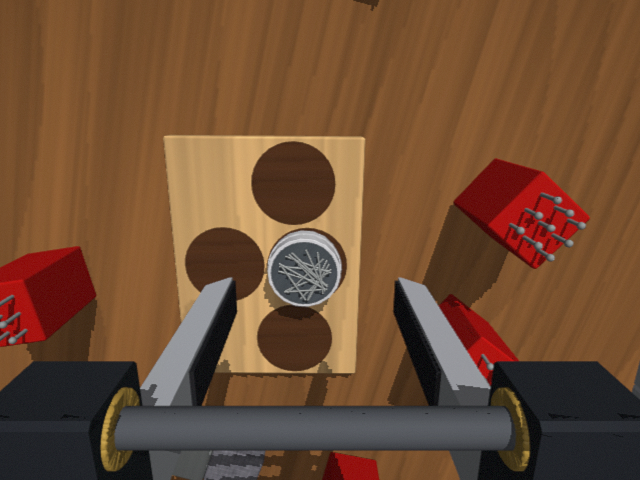

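View pics/s3.png

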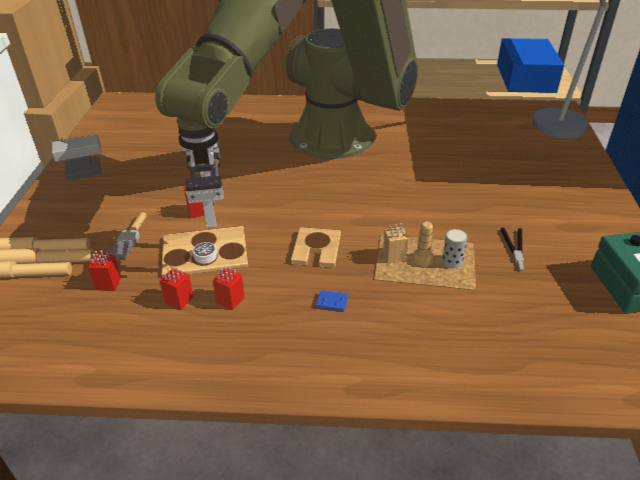

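All three tools stand on the mat (scene 397, 425, 455 px). In the wrist view the tin's top centre is at (304,273).

```bash
python3 - <<'E'
from h import *
import pickle
s,c,T=pickle.load(open('w3.pkl','rb'))
for n,u,v,z in [('tin',304,273,33),('stickspot',225,264,12)]: print(n,px2w(c,u,v,z,T).round(1))
E
```

```text
tin [ 575.4 -260.8   33. ]
stickspot [ 517.9 -276.1   12. ]
```

servo_tool --dp '[[-0.5,-15,-10],[0,-12,-25],[0,0,-25],[0,0,-15],[0,0,-8],[0,0,-3],[0,0,0]]' --angular '[[0,0,0],[0,0,0],[0,0,0],[0,0,0],[0,0,0],[0,0,0],[0,0,0]]' --jaw '[-0.57,-0.57,-0.57,-0.57,-0.57,-0.57,-0.57]'

```text
clock: 26.78
eef_pos: [575.3, -261.9, 14.7]
eef_rot: [0.807, 1.57, -0.525]
wrist_force: [-0.5, 0.1, 0.6]
finger_gap: 73.4
```

servo_tool --dp '[[0,0,0],[0,0,0],[0,0,0],[0,0,0],[0,0,0],[0,0,0]]' --angular '[[0,0,0],[0,0,0],[0,0,0],[0,0,0],[0,0,0],[0,0,0]]' --jaw '[-0.4,-0.25,-0.1,0.1,0.1,0.1]' --newtons 12

```text
clock: 27.52
eef_pos: [575.0, -261.7, 14.2]
eef_rot: [-2.741, 1.571, 2.211]
wrist_force: [-0.3, 0.4, 0.7]
finger_gap: 42.6
```

The gap closed to 42.6 mm, less than the 52 mm tin, so I'll look before doing anything else.

```bash
python3 - <<'E'
from h import *
import pickle
s,c=snap('wrist','w4.png'); snap('scene','s4.png')
b=cv2.imread('pics/s4.png')[200:290,140:270]; a=cv2.imread('pics/w4.png')
b=cv2.resize(b,None,fx=5,fy=5,interpolation=cv2.INTER_CUBIC)
cv2.imwrite('pics/w4c.png',np.hstack([cv2.resize(a,(400,300)),cv2.resize(b,(400,300))]))
print(s['finger_gap'])
E
```

```text
42.57955309362228
```

View pics/w4c.png

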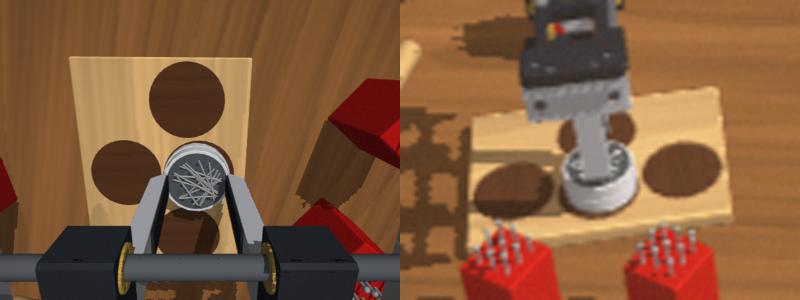

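```bash
python3 - <<'E'
from h import *
s,c=snap('wrist','w5.png'); 
T=np.eye(4);T[:3,:3]=toolR(s);T[:3,3]=s['eef_pos'];T=T@np.array(c['T_tool_cam'])
print(px2w(c,315,287,33,T).round(1))
a=cv2.imread('pics/w4.png')[200:400,200:440]; b=cv2.imread('pics/s4.png')[215:275,170:240]
cv2.imwrite('pics/w5c.png',np.hstack([cv2.resize(a,(480,400)),cv2.resize(b,(300,400),interpolation=cv2.INTER_CUBIC)]))
E
```

```text
[ 575.  -258.9   33. ]
```

View pics/w5c.png

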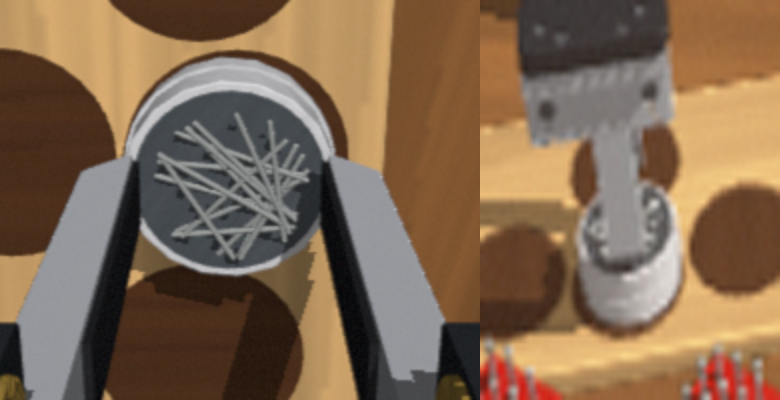

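```bash
python3 - <<'E'
from h import *
import pickle
s=read_state(); R=toolR(s); p=s['eef_pos']; cs=pickle.load(open('scene0.pkl','rb')); c=camera('wrist'); E=np.array(c['T_tool_cam'])
c2={'K':c['K'],'extrinsics':E}
for l in [(0,21.3,8),(0,21.3,-8),(0,-21.3,8),(0,-21.3,-8),(-19,21.3,-8),(-19,-21.3,-8),(0,34,8),(0,34,-8)]:
    u=w2px(c2,l); v=w2px(cs,p+R@l); print(l,'wristcrop',((u-[200,200])*2).round(),'scenecrop',((v-[170,215])*[300/70,400/60]).round(),(p+R@l).round(0))
for q in [(575,-260,33),(575,-260,12),(601,-260,33),(601,-260,12)]: print(q,((w2px(cs,q)-[170,215])*[300/70,400/60]).round()+[480,0])
E
```

```text
(0, 21.3, 8) wristcrop [308. 182.] scenecrop [137. 306.] [ 598. -265.   14.]
(0, 21.3, -8) wristcrop [309. 126.] scenecrop [168. 300.] [ 594. -249.   14.]
(0, -21.3, 8) wristcrop [147. 182.] scenecrop [135. 225.] [ 556. -275.   14.]
(0, -21.3, -8) wristcrop [145. 126.] scenecrop [165. 219.] [ 552. -259.   14.]
(-19, 21.3, -8) wristcrop [317. 154.] scenecrop [163. 257.] [ 594. -249.   33.]
(-19, -21.3, -8) wristcrop [138. 154.] scenecrop [160. 177.] [ 552. -259.   33.]
(0, 34, 8) wristcrop [356. 182.] scenecrop [138. 330.] [ 610. -262.   14.]
(0, 34, -8) wristcrop [358. 125.] scenecrop [169. 324.] [ 606. -246.   14.]
(575, -260, 33) [630. 220.]
(575, -260, 12) [635. 267.]
(601, -260, 33) [619. 271.]
(601, -260, 12) [625. 318.]
```

```bash
python3 - <<'E'
from h import *
import pickle
s,c,T=pickle.load(open('w3.pkl','rb'))
c2={'K':c['K'],'extrinsics':np.array(c['T_tool_cam'])}
for x in (0,-10,-19,-30):
  print(x,[w2px(c2,(x,y,z)).round() for y in(-37,37) for z in (-8,8)])
E
```

```text
0 [array([242., 263.]), array([244., 291.]), array([385., 263.]), array([384., 291.])]
-10 [array([239., 270.]), array([241., 299.]), array([388., 270.]), array([387., 299.])]
-19 [array([236., 277.]), array([238., 308.]), array([391., 277.]), array([390., 307.])]
-30 [array([232., 287.]), array([234., 319.]), array([396., 286.]), array([394., 318.])]
```

The visible fingertips match points about 19 mm behind the reported TCP, so they are above the tin rim at z≈33. That explains the empty close. I'll reopen and lower in small steps, watching the force.

servo_tool --dp '[[0,0,0],[0,0,0],[0,0,0],[0,0,0],[0,0,-3],[0,0,-3],[0,0,-3],[0,0,0]]' --angular '[[0,0,0],[0,0,0],[0,0,0],[0,0,0],[0,0,0],[0,0,0],[0,0,0],[0,0,0]]' --jaw '[-0.3,-0.57,-0.57,-0.57,-0.57,-0.57,-0.57,-0.57]'

```text
clock: 28.72
eef_pos: [574.9, -261.7, 4.9]
eef_rot: [-2.259, 1.57, 2.692]
wrist_force: [-0.3, -0.1, 0.4]
finger_gap: 73.5
```

servo_tool --dp '[[0,0,-2],[0,0,-2],[0,0,-2],[0,0,0]]' --angular '[[0,0,0],[0,0,0],[0,0,0],[0,0,0]]' --jaw '[-0.57,-0.57,-0.57,-0.57]'

```text
clock: 29.22
eef_pos: [574.9, -261.8, -0.9]
eef_rot: [-2.149, 1.571, 2.802]
wrist_force: [-0.3, 0.0, 0.2]
finger_gap: 73.7
```

servo_tool --dp '[[0,0,-2],[0,0,0],[0,0,0],[0,0,0],[0,0,0],[0,0,0],[0,0,0],[0,0,0]]' --angular '[[0,0,0],[0,0,0],[0,0,0],[0,0,0],[0,0,0],[0,0,0],[0,0,0],[0,0,0]]' --jaw '[-0.57,-0.4,-0.25,-0.15,-0.05,0.1,0.1,0.1]'

```text
clock: 30.22
eef_pos: [575.1, -261.8, -2.7]
eef_rot: [0.927, 1.571, -0.405]
wrist_force: [0.3, -0.1, 0.4]
finger_gap: 51.4
```

servo_tool --dp '[[0,0,8],[0,0,20],[-3,10,30],[-10,25,30],[-15,32,10],[-15,32,0],[-12,25,0],[-8,15,0],[0,3,0],[0,0,0]]' --angular '[[0,0,0],[0,0,0],[0,0,0],[0,0,0],[0,0,0],[0,0,0],[0,0,0],[0,0,0],[0,0,0],[0,0,0]]' --jaw '[0.1,0.1,0.1,0.1,0.1,0.1,0.1,0.1,0.1,0.1]'

```text
clock: 31.48
eef_pos: [512.5, -120.2, 95.6]
eef_rot: [0.906, 1.57, -0.427]
wrist_force: [-0.3, -1.0, -1.1]
finger_gap: 51.6
```

```bash
python3 - <<'E'
from h import *
import pickle
s,c=snap('wrist','w6.png')
T=np.eye(4);T[:3,:3]=toolR(s);T[:3,3]=s['eef_pos'];T=T@np.array(c['T_tool_cam']); pickle.dump((s,c,T),open('w6.pkl','wb'))
print(s['eef_pos'].round(1),s['finger_gap'],s['clock'])
E
```

```text
[ 512.5 -120.2   95.6] 51.623604264291025 31.475
```

View pics/w6.png

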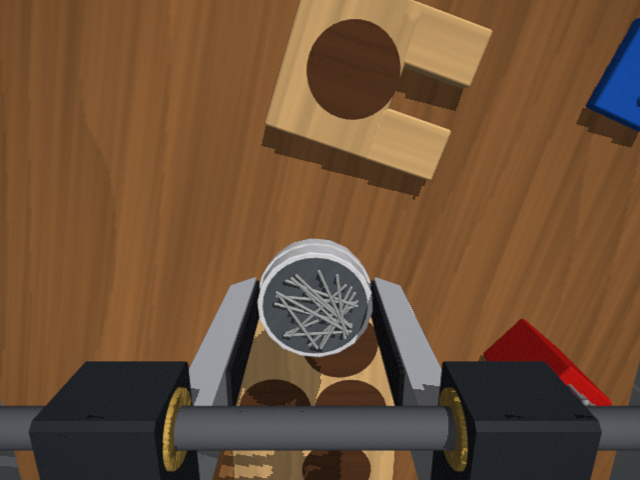

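The tin is held level, top centre (316,304). The mark centre is at (353,69).

```bash
python3 - <<'E'
from h import *
import pickle
s,c,T=pickle.load(open('w6.pkl','rb'))
print(px2w(c,353,69,16,T).round(1), px2w(c,316,304,131.3,T).round(1))
E
```

```text
[511.  -9.  16.] [ 513.  -117.8  131.3]
```

servo_tool --dp '[[-0.5,20,0],[-0.5,30,0],[-0.5,30,0],[0,20,0],[0,9.5,0],[0,0,-15],[0,0,-25],[0,0,-25],[0,0,-15],[0,0,-7]]' --angular '[[0,0,0],[0,0,0],[0,0,0],[0,0,0],[0,0,0],[0,0,0],[0,0,0],[0,0,0],[0,0,0],[0,0,0]]' --jaw '[0.1,0.1,0.1,0.1,0.1,0.1,0.1,0.1,0.1,0.1]'

```text
clock: 32.78
eef_pos: [510.2, -10.6, 7.2]
eef_rot: [-1.86, 1.57, 3.091]
wrist_force: [0.5, 0.1, 0.1]
finger_gap: 51.2
```

servo_tool --dp '[[0,0,-3],[0,0,-1.5],[0,0,0],[0,0,0]]' --angular '[[0,0,0],[0,0,0],[0,0,0],[0,0,0]]' --jaw '[0.1,0.1,0.1,0.1]'

```text
clock: 33.28
eef_pos: [510.7, -10.3, 4.1]
eef_rot: [1.248, 1.57, -0.084]
wrist_force: [0.6, -0.3, -0.5]
finger_gap: 51.7
```

servo_tool --dp '[[0,0,-1.5],[0,0,-1],[0,0,0],[0,0,0]]' --angular '[[0,0,0],[0,0,0],[0,0,0],[0,0,0]]' --jaw '[0.1,0.1,0.1,0.1]'

```text
clock: 33.78
eef_pos: [510.5, -10.2, 1.2]
eef_rot: [-2.445, 1.571, 2.506]
wrist_force: [-1.1, 0.2, 0.8]
finger_gap: 51.6
```

servo_tool --dp '[[0,0,0],[0,0,0],[0,0,0],[0,0,5],[0,0,25],[0,0,45],[0,0,45],[0,10,30],[3,25,0],[8,35,0]]' --angular '[[0,0,0],[0,0,0],[0,0,0],[0,0,0],[0,0,0],[0,0,0],[0,0,0],[0,0,0],[0,0,0],[0,0,0]]' --jaw '[-0.2,-0.57,-0.57,-0.57,-0.57,-0.57,-0.57,-0.35,-0.35,-0.35]'

```text
clock: 35.02
eef_pos: [521.7, 60.1, 152.2]
eef_rot: [1.306, 1.57, -0.027]
wrist_force: [0.2, 0.4, -0.4]
finger_gap: 63.4
```

servo_tool --dp '[[10,40,0],[8,35,0],[5,22,0],[3,13,0],[0,0,0]]' --angular '[[0,0,0],[0,0,0],[0,0,0],[0,0,0],[0,0,0]]' --jaw '[-0.35,-0.35,-0.35,-0.35,-0.35]'

```text
clock: 35.65
eef_pos: [547.5, 169.8, 151.2]
eef_rot: [-1.364, 1.571, -2.695]
wrist_force: [0.6, 0.4, -0.0]
finger_gap: 63.1
```

```bash
python3 - <<'E'
from h import *
s,c=snap('wrist','w7.png'); snap('top','t7.png')
a=cv2.imread('pics/w7.png'); b=cv2.imread('pics/t7.png')[170:280,150:350]
cv2.imwrite('pics/w7c.png',np.hstack([cv2.resize(a,(400,300)),cv2.resize(b,(400,300),interpolation=cv2.INTER_CUBIC)]))
E
```

```text
(no output)
```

View pics/w7c.png

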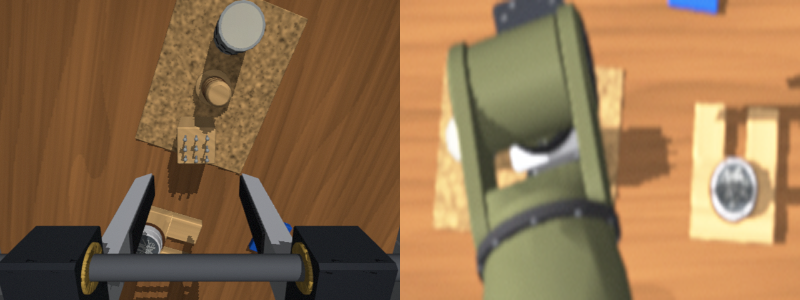

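The tin sits squarely on the mark (top px ~316.5,239), and the bur block is upright under the jaws. Now putting the tools back, starting with the bur block.

servo_tool --dp '[[0,0.5,-20],[0,0,-35],[0,0,-35],[0,0,-22],[0,0,-10],[0,0,-3],[0,0,0],[0,0,0],[0,0,0],[0,0,0]]' --angular '[[0,0,0],[0,0,0],[0,0,0],[0,0,0],[0,0,0],[0,0,0],[0,0,0],[0,0,0],[0,0,0],[0,0,0]]' --jaw '[-0.35,-0.35,-0.35,-0.35,-0.35,-0.35,-0.1,0.1,0.3,0.3]' --newtons 20

```text
clock: 37.0
eef_pos: [547.9, 170.3, 26.9]
eef_rot: [1.585, 1.57, 0.253]
wrist_force: [-0.6, -1.0, 5.6]
finger_gap: 43.8
```

servo_tool --dp '[[0,0,0],[0,0,0],[0,0,8],[0,0,25],[0,-5,30],[1,-15,10],[3,-30,0],[4,-40,0],[4,-45,0],[4,-45,0]]' --angular '[[0,0,0],[0,0,0],[0,0,0],[0,0,0],[0,0,0],[0,0,0],[0,0,0],[0,0,0],[0,0,0],[0,0,0]]' --jaw '[0.3,0.3,0.3,0.3,0.3,0.3,0.3,0.3,0.3,0.3]'

```text
clock: 38.25
eef_pos: [563.0, -11.9, 98.5]
eef_rot: [-1.786, 1.57, -3.118]
wrist_force: [0.8, 0.1, -1.4]
finger_gap: 43.9
```

servo_tool --dp '[[4,-45,0],[4,-45,0],[4,-45,0],[3,-45,0],[2,-45,0],[1,-38,0],[0,-28,0],[0,-16,0],[0,-6,0],[0,0,0]]' --angular '[[0,0,0],[0,0,0],[0,0,0],[0,0,0],[0,0,0],[0,0,0],[0,0,0],[0,0,0],[0,0,0],[0,0,0]]' --jaw '[0.3,0.3,0.3,0.3,0.3,0.3,0.3,0.3,0.3,0.3]'

```text
clock: 39.5
eef_pos: [581.5, -322.4, 99.0]
eef_rot: [-2.594, 1.57, 2.357]
wrist_force: [0.2, -0.5, -0.7]
finger_gap: 44.3
```

servo_tool --dp '[[0,-0.5,-20],[0,0,-20],[0,0,-13],[0,0,-7],[0,0,-2.5],[0,0,0],[0,0,0]]' --angular '[[0,0,0],[0,0,0],[0,0,0],[0,0,0],[0,0,0],[0,0,0],[0,0,0]]' --jaw '[0.3,0.3,0.3,0.3,0.3,0.3,0.3]'

```text
clock: 40.38
eef_pos: [581.8, -323.4, 37.3]
eef_rot: [0.758, 1.57, -0.574]
wrist_force: [-0.5, -0.1, -1.7]
finger_gap: 44.1
```

servo_tool --dp '[[0,0,-1.5],[0,0,-1],[0,0,0],[0,0,0]]' --angular '[[0,0,0],[0,0,0],[0,0,0],[0,0,0]]' --jaw '[0.3,0.3,0.3,0.3]'

```text
clock: 40.88
eef_pos: [581.7, -323.4, 34.9]
eef_rot: [0.635, 1.57, -0.697]
wrist_force: [-2.5, 0.6, 6.0]
finger_gap: 44.3
```

servo_tool --dp '[[0,0,0],[0,0,0],[0,0,0],[0,0,10],[0,0,30],[0,0,40],[0,15,30],[-2,35,6],[-2,45,0],[-2,48,0]]' --angular '[[0,0,0],[0,0,0],[0,0,0],[0,0,0],[0,0,0],[0,0,0],[0,0,0],[0,0,0],[0,0,0],[0,0,0]]' --jaw '[0,-0.35,-0.35,-0.35,-0.35,-0.35,-0.35,-0.06,-0.06,-0.06]'

```text
clock: 42.12
eef_pos: [575.4, -179.1, 151.1]
eef_rot: [0.974, 1.57, -0.359]
wrist_force: [0.8, 1.1, 0.9]
finger_gap: 49.5
```

servo_tool --dp '[[-3,48,0],[-3,48,0],[-3,48,0],[-3,48,0],[-3,48,0],[-3,48,0],[-3,48,0],[-1.5,40,0],[0,25,0],[0,12,0]]' --angular '[[0,0,0],[0,0,0],[0,0,0],[0,0,0],[0,0,0],[0,0,0],[0,0,0],[0,0,0],[0,0,0],[0,0,0]]' --jaw '[-0.06,-0.06,-0.06,-0.06,-0.06,-0.06,-0.06,-0.06,-0.06,-0.06]'

```text
clock: 43.38
eef_pos: [552.9, 233.9, 150.8]
eef_rot: [1.776, 1.57, 0.445]
wrist_force: [0.5, -0.1, -0.1]
finger_gap: 49.8
```

servo_tool --dp '[[0.3,2,-20],[0,0,-35],[0,0,-30],[0,0,-20],[0,0,-8],[0,0,-1],[0,0,0],[0,0,0],[0,0,0],[0,0,0]]' --angular '[[0,0,0],[0,0,0],[0,0,0],[0,0,0],[0,0,0],[0,0,0],[0,0,0],[0,0,0],[0,0,0],[0,0,0]]' --jaw '[-0.06,-0.06,-0.06,-0.06,-0.06,-0.06,0.1,0.3,0.5,0.6]' --newtons 15

```text
clock: 44.62
eef_pos: [553.5, 234.8, 36.7]
eef_rot: [1.637, 1.57, 0.305]
wrist_force: [-0.4, -0.0, 3.9]
finger_gap: 27.0
```

servo_tool --dp '[[0,0,0],[0,0,0],[0,0,0]]' --angular '[[0,0,0],[0,0,0],[0,0,0]]' --jaw '[0.6,0.6,0.6]'

```text
clock: 45.0
eef_pos: [553.5, 234.8, 36.7]
eef_rot: [1.602, 1.57, 0.27]
wrist_force: [-2.6, -0.5, 5.5]
finger_gap: 26.8
```

servo_tool --dp '[[0,0,8],[0,0,25],[0,-5,30],[-1,-15,7],[-3,-30,0],[-4,-40,0],[-4,-45,0],[-4,-45,0],[-4,-45,0],[-4,-45,0]]' --angular '[[0,0,0],[0,0,0],[0,0,0],[0,0,0],[0,0,0],[0,0,0],[0,0,0],[0,0,0],[0,0,0],[0,0,0]]' --jaw '[0.6,0.6,0.6,0.6,0.6,0.6,0.6,0.6,0.6,0.6]'

```text
clock: 46.25
eef_pos: [528.2, -37.3, 105.3]
eef_rot: [-1.893, 1.57, 3.058]
wrist_force: [0.5, -0.5, -0.8]
finger_gap: 27.0
```

servo_tool --dp '[[-4,-45,0],[-4,-45,0],[-3,-45,0],[-2,-40,0],[0,-32,0],[0,-22,0],[0,-14,0],[0,0,-15],[0,0,-20],[0,0,0]]' --angular '[[0,0,0],[0,0,0],[0,0,0],[0,0,0],[0,0,0],[0,0,0],[0,0,0],[0,0,0],[0,0,0],[0,0,0]]' --jaw '[0.6,0.6,0.6,0.6,0.6,0.6,0.6,0.6,0.6,0.6]'

```text
clock: 47.5
eef_pos: [515.5, -276.7, 69.1]
eef_rot: [-2.392, 1.567, 2.56]
wrist_force: [-0.2, 0.2, -0.5]
finger_gap: 27.0
```

servo_tool --dp '[[0,-0.5,-12],[0,0,-7],[0,0,-3],[0,0,-1],[0,0,0],[0,0,0]]' --angular '[[0,0,0],[0,0,0],[0,0,0],[0,0,0],[0,0,0],[0,0,0]]' --jaw '[0.6,0.6,0.6,0.6,0.6,0.6]'

```text
clock: 48.25
eef_pos: [516.4, -278.9, 48.5]
eef_rot: [0.75, 1.57, -0.582]
wrist_force: [-0.5, 1.0, -1.7]
finger_gap: 26.7
```

servo_tool --dp '[[0,0,-1],[0,0,-0.5],[0,0,0],[0,0,0]]' --angular '[[0,0,0],[0,0,0],[0,0,0],[0,0,0]]' --jaw '[0.6,0.6,0.6,0.6]'

```text
clock: 48.75
eef_pos: [516.3, -278.8, 46.8]
eef_rot: [0.727, 1.571, -0.605]
wrist_force: [0.4, 0.7, -0.6]
finger_gap: 27.1
```

servo_tool --dp '[[0,0,-1.2],[0,0,-0.8],[0,0,0],[0,0,0]]' --angular '[[0,0,0],[0,0,0],[0,0,0],[0,0,0]]' --jaw '[0.6,0.6,0.6,0.6]'

```text
clock: 49.25
eef_pos: [516.3, -278.7, 44.7]
eef_rot: [-2.975, 1.571, 1.976]
wrist_force: [-0.0, -0.3, -0.7]
finger_gap: 26.7
```

servo_tool --dp '[[0,0,-0.7],[0,0,0],[0,0,0]]' --angular '[[0,0,0],[0,0,0],[0,0,0]]' --jaw '[0.6,0.6,0.6]'

```text
clock: 49.62
eef_pos: [516.5, -279.0, 44.7]
eef_rot: [0.563, 1.57, -0.769]
wrist_force: [-2.4, -0.0, 5.0]
finger_gap: 26.9
```

servo_tool --dp '[[0,0,0],[0,0,0],[0,0,0],[0,0,10],[0,0,30],[0,0,40],[0,15,26],[3,35,0],[3,45,0],[3,48,0]]' --angular '[[0,0,0],[0,0,0],[0,0,0],[0,0,0],[0,0,0],[0,0,0],[0,0,0],[0,0,0],[0,0,0],[0,0,0]]' --jaw '[0.2,-0.06,-0.06,-0.06,-0.06,-0.06,-0.06,-0.35,-0.35,-0.35]'

```text
clock: 50.88
eef_pos: [525.3, -134.6, 150.8]
eef_rot: [0.994, 1.57, -0.338]
wrist_force: [1.4, 0.5, -0.1]
finger_gap: 63.6
```

servo_tool --dp '[[4,48,0],[4,48,0],[4,48,0],[4,48,0],[4,48,0],[4,48,0],[4,48,0],[4,45,0],[2,35,0],[0,21,0]]' --angular '[[0,0,0],[0,0,0],[0,0,0],[0,0,0],[0,0,0],[0,0,0],[0,0,0],[0,0,0],[0,0,0],[0,0,0]]' --jaw '[-0.35,-0.35,-0.35,-0.35,-0.35,-0.35,-0.35,-0.35,-0.35,-0.35]'

```text
clock: 52.12
eef_pos: [559.2, 302.7, 150.5]
eef_rot: [1.847, 1.57, 0.517]
wrist_force: [-0.5, -0.7, -0.7]
finger_gap: 63.8
```

servo_tool --dp '[[0.3,-1,-20],[0,0,-35],[0,0,-35],[0,0,-22],[0,0,-9],[0,0,-4],[0,0,0],[0,0,0],[0,0,0],[0,0,0]]' --angular '[[0,0,0],[0,0,0],[0,0,0],[0,0,0],[0,0,0],[0,0,0],[0,0,0],[0,0,0],[0,0,0],[0,0,0]]' --jaw '[-0.35,-0.35,-0.35,-0.35,-0.35,-0.35,-0.1,0.1,0.3,0.3]' --newtons 25

```text
clock: 53.38
eef_pos: [560.1, 300.4, 25.9]
eef_rot: [1.744, 1.569, 0.412]
wrist_force: [0.7, 0.4, 6.6]
finger_gap: 45.7
```

servo_tool --dp '[[0,0,0],[0,0,0],[0,0,0]]' --angular '[[0,0,0],[0,0,0],[0,0,0]]' --jaw '[0.3,0.3,0.3]'

```text
clock: 53.75
eef_pos: [560.1, 300.4, 25.9]
eef_rot: [1.75, 1.569, 0.418]
wrist_force: [0.1, -0.8, 6.3]
finger_gap: 45.8
```

servo_tool --dp '[[0,0,8],[0,0,25],[0,-5,30],[-1,-15,2],[-1,-30,0],[-1,-40,0],[-1,-45,0],[-1,-45,0],[-1,-45,0],[-1,-45,0]]' --angular '[[0,0,0],[0,0,0],[0,0,0],[0,0,0],[0,0,0],[0,0,0],[0,0,0],[0,0,0],[0,0,0],[0,0,0]]' --jaw '[0.3,0.3,0.3,0.3,0.3,0.3,0.3,0.3,0.3,0.3]'

```text
clock: 55.0
eef_pos: [551.3, 28.1, 88.6]
eef_rot: [-1.783, 1.569, -3.116]
wrist_force: [1.2, 1.0, -4.3]
finger_gap: 45.4
```

servo_tool --dp '[[-1,-45,0],[-1,-45,0],[-1,-45,0],[0,-40,0],[0,-30,0],[0,-20,0],[0,-12,0],[0,0,-15],[0,0,-20],[0,0,0]]' --angular '[[0,0,0],[0,0,0],[0,0,0],[0,0,0],[0,0,0],[0,0,0],[0,0,0],[0,0,0],[0,0,0],[0,0,0]]' --jaw '[0.3,0.3,0.3,0.3,0.3,0.3,0.3,0.3,0.3,0.3]'

```text
clock: 56.25
eef_pos: [548.6, -205.4, 52.9]
eef_rot: [-2.26, 1.567, 2.693]
wrist_force: [0.3, 1.1, -3.3]
finger_gap: 45.5
```

servo_tool --dp '[[0,-0.5,-10],[0,0,-5],[0,0,-1],[0,0,0],[0,0,0]]' --angular '[[0,0,0],[0,0,0],[0,0,0],[0,0,0],[0,0,0]]' --jaw '[0.3,0.3,0.3,0.3,0.3]'

```text
clock: 56.88
eef_pos: [549.8, -207.3, 39.3]
eef_rot: [0.898, 1.57, -0.434]
wrist_force: [-0.4, 0.8, -3.9]
finger_gap: 45.6
```

servo_tool --dp '[[0,0,-2.5],[0,0,-1.5],[0,0,-1],[0,0,0],[0,0,0]]' --angular '[[0,0,0],[0,0,0],[0,0,0],[0,0,0],[0,0,0]]' --jaw '[0.3,0.3,0.3,0.3,0.3]'

```text
clock: 57.5
eef_pos: [549.6, -207.3, 34.0]
eef_rot: [-0.724, 1.571, -2.056]
wrist_force: [0.1, 0.6, -3.9]
finger_gap: 44.9
```

servo_tool --dp '[[0,0,-0.8],[0,0,0],[0,0,0]]' --angular '[[0,0,0],[0,0,0],[0,0,0]]' --jaw '[0.3,0.3,0.3]'

```text
clock: 57.88
eef_pos: [549.8, -207.3, 33.8]
eef_rot: [0.775, 1.57, -0.557]
wrist_force: [-2.8, 0.9, 5.7]
finger_gap: 45.8
```

Contact. I'll release, rise and move clear for the final check.

servo_tool --dp '[[0,0,0],[0,0,0],[0,0,0],[0,0,10],[0,0,30],[0,0,40],[0,10,40],[-10,40,20],[-20,50,0],[-20,50,0]]' --angular '[[0,0,0],[0,0,0],[0,0,0],[0,0,0],[0,0,0],[0,0,0],[0,0,0],[0,0,0],[0,0,0],[0,0,0]]' --jaw '[0,-0.35,-0.35,-0.35,-0.35,-0.35,-0.35,-0.35,-0.35,-0.35]'

```text
clock: 59.12
eef_pos: [499.0, -56.0, 174.1]
eef_rot: [1.204, 1.57, -0.129]
wrist_force: [0.9, 0.6, 0.4]
finger_gap: 63.5
```

servo_tool --dp '[[-20,50,0],[-20,50,0],[-20,50,0],[-20,50,0],[-15,50,0],[-10,40,0],[0,20,0],[0,0,0],[0,0,0],[0,0,0]]' --angular '[[0,0,0],[0,0,0],[0,0,0],[0,0,0],[0,0,0],[0,0,0],[0,0,0],[0,0,0],[0,0,0],[0,0,0]]' --jaw '[-0.35,-0.35,-0.35,-0.35,-0.35,-0.35,-0.35,-0.35,-0.35,-0.35]'

```text
clock: 60.38
eef_pos: [394.9, 252.0, 173.5]
eef_rot: [1.5, 1.571, 0.167]
wrist_force: [-0.7, 0.5, 0.1]
finger_gap: 63.5
```

```bash
python3 - <<'E'
from h import *
s,c=snap('top','t9.png'); snap('scene','s9.png')
a=cv2.imread('pics/top0.png')[140:290,280:480]; b=cv2.imread('pics/t9.png')[140:290,280:480]
q=cv2.imread('pics/s9.png')[160:310,20:350]
f=lambda x,w,h:cv2.resize(x,(w,h),interpolation=cv2.INTER_CUBIC)
cv2.imwrite('pics/f9.png',np.vstack([np.hstack([f(a,400,300),f(b,400,300)]),f(q,800,300)]))
print(s['eef_pos'].round(),s['clock'])
A=a[25:125,90:,:].astype(float);B=b[25:125,90:,:].astype(float);print('board diff mean',abs(A-B).mean().round(2),'pixels>40',(abs(A-B).max(2)>40).sum())
E
```

```text
[395. 252. 173.] 60.375
board diff mean 10.33 pixels>40 487
```

View pics/f9.png

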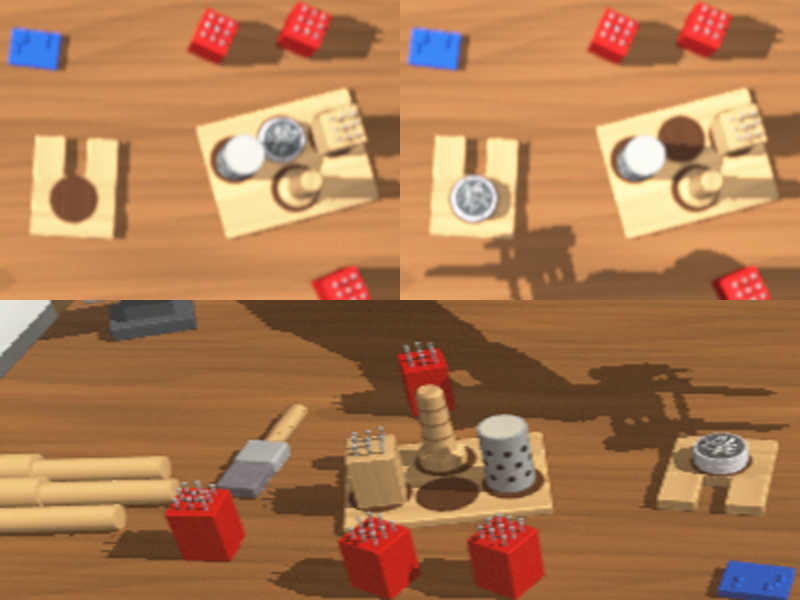

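The tools stand upright in the same places as at the start; the before and after crops match to about a pixel (2 mm). The tin sits on the mark, and the wax, brush and reds are unmoved.

```bash
python3 -c "
from cell import *
print(sign_off())"
```

```text
the job is handed in; nothing more can be done
None
```

The job is done and handed in at about 60 s on the clock, well under the 144 s limit; the hand-in gives no verdict.

- **Set aside:** I moved the flask, then the ring stick, then the bur block to the cork mat. A scene picture showed all three upright on it before I touched the tin.
- **Tin:** It went onto the bench pin's dark mark while the tools were still on the mat. The top view puts it within a pixel (about 2 mm) of the mark's centre.
- **Tools back:** I returned the bur block, the stick and the flask to the poses where I had gripped them, to within about 1 mm by the arm's readings.
- **Final check:** The last top and scene pictures show the tools upright on their spots, matching the start picture to about a pixel. The wax, brush and red look-alikes had not moved. I did not compare the pliers in that final picture; the arm's path stayed well away from them.

**What went wrong:** The first grip on the tin closed on nothing. The fingertips seemed to sit about 19 mm behind the reported tool point, so they were above the tin's rim. I reopened, lowered in small steps while watching the force, and the second grip held at 51 mm.

**What disagreed:** The top camera read about 2–3 mm off from the wrist camera and the grips, so I went by the wrist camera for the tin and its mark.

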